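# Set the green transformer between the red and black terminal posts

### The job

Pick up the transformer with the green coil and stand it upright on the bench midway between the red and the black terminal post, in line with them, so that one brass end lug points at each post (either way round). Set it down rather than drop it, and leave the transformer with the blue coil where it is; the yellow post is not used.

Things in the scene. Friction and masses are not known exactly. Their poses are not given: they have to be found in the camera images.
- green_transformer_center (a point): Loose transformer with the green coil, 0.3 to 0.6 kg: 72 x 34 mm foot plate, dark core 58 x 20 mm, 50 mm high, green tape over its top; green coil 36 mm long (x), 44 mm wide (y), 12 to 42 mm above the underside: grip its flat sides, 44 mm apart. A brass lug low at each end of x (36 mm from the centre). This point: on its vertical middle axis, 25 mm above the underside; x lug to lug, z up.
- red_post: Red terminal post, fixed to the bench: dark round base 44 mm across, 14 mm high, steel stem, red cap 28 mm across, 60 mm high overall. Origin at the centre of its underside; z up; its x axis lies along the line through it and the black post. A like post with a yellow cap stands at least 150 mm to one side of that line.
- black_post: Black terminal post, fixed to the bench, same shape as the red one but with a black cap; its centre is 240 mm from the red post's centre, on either side of it. Origin at the centre of its underside.
- blue_transformer_center (a point): A transformer of the same shape and size but with a blue coil, loose, a bystander at least 120 mm from the green one: this point is 25 mm above its underside on its middle axis; x runs lug to lug, z up.

How it is judged:
At the end, for the whole second after the job is handed in: The green-coil transformer stands upright on the bench, at rest and released, its centre within 18 mm along and 18 mm across of the midpoint between the red and black posts, its lug-to-lug axis within 15 degrees of the line through the posts ((x of green_transformer_center in the frame of red_post between 0.102 and 0.138 m or x of green_transformer_center in the frame of red_post between -0.138 and -0.102 m) and y of green_transformer_center in the frame of red_post between -0.018 and 0.018 m and horizontal distance between green_transformer_center and black_post below 0.142 m and horizontal distance between green_transformer_center and red_post below 0.142 m and angle between the x axis of green_transformer_center and the x axis of red_post, either way round below 0.26 rad and angle between green_transformer_center's own z axis and vertical below 0.12 rad and height (world z) of green_transformer_center below 0.03 m and linear speed of green_transformer below 0.02 m/s); the robot touches nothing.
It fails at once if the blue-coil transformer is moved more than 20 mm (distance of blue_transformer_center from where it was at the start of the episode above 0.02 m).
It fails at once if the green-coil transformer is dropped (falls free faster than 0.7 m/s, about 25 mm) (linear speed of green_transformer above 0.7 m/s and contact force between green_transformer and the fingers below 0.1 N).
It also fails if it takes over 32 s, if anything falls off the work surface, if the arm or the gripper's body presses on something with over 40 N, if the wrist force passes 120 N, or if a joint passes its speed limit or range.

### The arm

A 7-joint arm with a two-finger parallel gripper is mounted at the origin on the work surface. World frame = base frame: x ahead of the robot, y to its left, z up, the work surface at z = 0. Lengths are in m, angles in rad, forces in N, time in s.
With the tool pointing down it reaches from about 0.4 to 0.85 m from the base axis. Payload 4.5 kg.
Tool frame: the origin (TCP) lies midway between the tips of the shut fingers; the grasp point (between the pads) lies 19 mm behind it; z points along the fingers, y is the direction in which the jaws open and shut (so a half turn about z gives the same grasp; the last joint's range is limited). The gripper opens to 88 mm and grips with 3 to 60 N. Pads are 18 mm wide; open, the fingers measure 123 mm over their backs; the gripper's body (75 mm by 187 mm) begins 45 mm behind the grasp point.
Start: joints at [1.336, 0.689, -0.195, 1.565, 0.157, 0.902, -0.215], TCP at [0.166, -0.603, 0.239] pointing down, gripper open.
Joint ranges: [-3.01, 3.01], [-0.46, 2.08], [-1.47, 1.51], [0.13, 2.56], [-1, 4.14], [0.04, 2.09], [-2.66, 2.66]. Speed limits (rad/s): [2.57, 2.57, 3.14, 3.14, 3.14, 3.14, 3.14].

### API

Orientations are given as a unit quaternion [x, y, z, w].
In Python, from plant import get_state, snapshot, finish_job, find_in gives the robot as it stands.
- The arm moves only by the shell command python3 -m creep 'ROWS' [OPENING] [FORCE]. ROWS is JSON, one flat list of numbers, 6 for each row, row after row: the shift along the tool's x, y, z in mm, then the turn, a rotation vector about the tool's x, y, z in degrees. In form: [tx, ty, tz, wx, wy, wz, tx, ty, tz, wx, wy, wz, ...]. A call has 1 to 5 rows; each row shifts and turns the pose as measured when the row begins, along the tool's axes as they then stand; what a row does not reach is not made up. A row lasts 1/12 s, in which the tool goes at most 41.7 mm and 7.16 degrees, less where a joint would pass 70% of its speed; a pose out of reach is approached as far as the arm can. A call is refused whole if a number of a shift passes 41.7 or a number of a turn 7.16, either way. A call with a gripper value outside its range is refused whole. OPENING is the finger opening in mm, from 0 to 88.1, set as the call begins (- or left out, the last holds). The fingers move at their own pace and stop on an object; FORCE is the grip in N (left out, the last holds). Time passes only in rows, so rows that do not move let the fingers close. It gives the time, the measured TCP pose, the force and the opening at its end, in the units of the state.
- get_state(): the state, without advancing time (a new reading comes with each control period).
- snapshot(name): name is "side" or "top"; returns a dict with "color" (400x640x3 uint8, red, green, blue), "intrinsics" (3x3 intrinsics, pixels), "dist_coeffs" ([k1, k2, p1, p2, k3] as OpenCV has them; the pictures are not rectified), "extrinsics" (4x4, takes a point from world to camera coordinates). Camera axes: x right, y down, z forward; pixel columns grow to the right and rows downward; lengths in m; the calibration is good to about 2 mm. A picture is of the moment at which its call begins. There is no depth.
- finish_job(): hands the job in, once; it reports no verdict.
Trained networks look in the newest picture that a camera, given by its name, has taken for a name from the list of things; names that differ only in an ending like _2 or _b are one class to them, and where a whole thing is asked for, a point or a joint stands for the part that bears it (a point fixed in the world has none). Each returns a list of dicts, best first, with "score" (0 to 1); they miss things now and then, are a little off and sometimes report something else, mostly with a low value. They report only what shows in the picture. A call takes as long as a camera call.
- find_in(thing, camera): "xy" ([column, row] in pixels, amid what is visible of it).
The state is a dict: "clock": time; "q": joint angles; "qd": joint speeds; "joint_torque": joint torques, N m; "tool_pos": TCP position; "eef_rot": TCP orientation; "contact_force": force on the tool from outside, world axes, zero at the start; "moment": the same for the moment, N m; "opening": opening from 0.0 (shut) to 1.0 (fully open).
Only numpy, scipy, OpenCV 4.12 (cv2) and the standard library are available. Lean on these libraries where they do the work, as an engineer would, in place of code of your own. Each camera call takes 0.05 s, during which the arm holds its last target.

## Working session

There is one attempt and no reset: what is moved stays moved. The work goes in short steps, Python scripts to look and compute and a shell command to move; the robot and the scene stay as the last step left them, time stands still between calls to the robot, and variables do not carry over. Pictures are saved under pics/ and viewed, and the job is handed in when it is done.

```bash
mkdir -p pics; ls; python3 - <<'E'
from plant import *
import cv2,numpy as np
s=get_state();print(s['clock'],s['tool_pos'],s['eef_rot'],s['opening'])
for c in('side','top'):
    d=snapshot(c);cv2.imwrite(f'pics/{c}0.png',d['color'][:,:,::-1])
    print(c,np.round(d['intrinsics'],1).tolist(),d['dist_coeffs'],np.round(d['extrinsics'],4).tolist())
    for t in('green_transformer_center','red_post','black_post','blue_transformer_center'):
        print(t,[(np.round(r['xy'],1).tolist(),round(r['score'],2)) for r in find_in(t,c)[:3]])
print(get_state()['clock'])
E
```

```text
pics
0.0 [ 0.16577028 -0.60195635  0.23789258] [ 9.90977086e-01  1.34028205e-01 -1.80507733e-04 -9.06823841e-04] 0.996144926613045
side [[503.8, 0.0, 322.4], [0.0, 503.8, 196.4], [0.0, 0.0, 1.0]] [-0.01401155  0.          0.          0.          0.        ] [[-0.9782, -0.2077, -0.0072, 0.5421], [-0.1067, 0.5318, -0.8401, 0.098], [0.1784, -0.821, -0.5423, 1.2725], [0.0, 0.0, 0.0, 1.0]]
green_transformer_center [([349.7, 155.1], 0.69)]
red_post [([328.4, 218.4], 0.59)]
black_post [([273.7, 268.1], 0.59)]
blue_transformer_center [([347.0, 181.8], 0.89)]
top [[485.1, 0.0, 318.0], [0.0, 485.1, 205.7], [0.0, 0.0, 1.0]] [-0.0440441  0.         0.         0.         0.       ] [[0.0014, -0.9998, -0.0208, 0.0149], [-0.9817, 0.0026, -0.1903, 0.549], [0.1903, 0.0207, -0.9815, 1.0619], [0.0, 0.0, 0.0, 1.0]]
green_transformer_center [([459.1, 209.6], 0.81)]
red_post [([308.2, 213.0], 0.56), ([384.5, 219.5], 0.18)]
black_post [([214.7, 183.9], 0.79)]
blue_transformer_center [([386.4, 221.4], 0.6)]
0.5
```

View pics/top0.png

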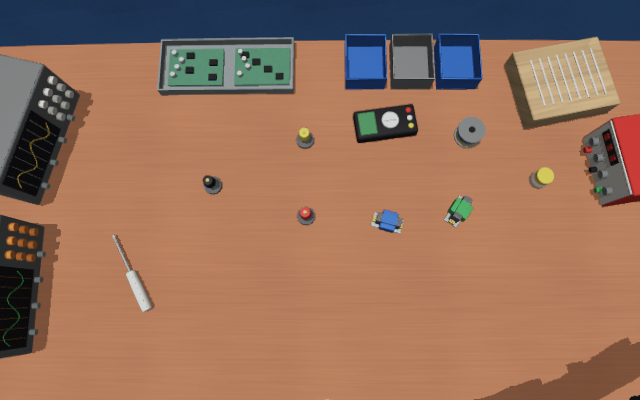

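View pics/side0.png

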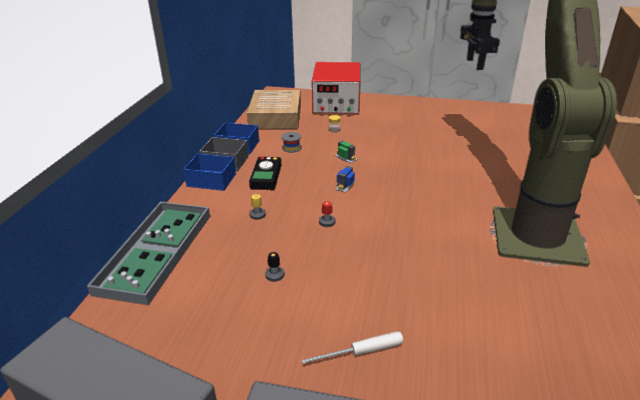

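The detections match both pictures: top view has green at (459,210), blue at (386,221), red post at (306,215) and black post at (212,184). I'll zoom in for the orientation.

```bash
cat > h.py <<'E'
import cv2,numpy as np
from plant import *
def w2p(d,P):
    E=d['extrinsics'];r,_=cv2.Rodrigues(E[:3,:3]);return cv2.projectPoints(np.array(P,float).reshape(-1,3),r,E[:3,3],d['intrinsics'],np.array(d['dist_coeffs']))[0].reshape(-1,2)
def p2w(d,uv,z):
    E=d['extrinsics'];n=cv2.undistortPoints(np.array(uv,float).reshape(-1,1,2),d['intrinsics'],np.array(d['dist_coeffs'])).reshape(-1,2)
    R=E[:3,:3];c=-R.T@E[:3,3];v=np.c_[n,np.ones(len(n))]@R
    return c+v*((z-c[2])/v[:,2])[:,None]
def crop(d,c,w,k,name,pts=()):
    x0,y0=int(c[0]-w),int(c[1]-w*.75);im=d['color'][y0:y0+int(1.5*w),x0:x0+2*w,::-1]
    im=cv2.resize(im,None,fx=k,fy=k,interpolation=cv2.INTER_CUBIC)
    for p in pts: cv2.circle(im,tuple(np.int32((np.array(p)-[x0,y0]+.5)*k)),2,(255,0,255),-1)
    cv2.imwrite('pics/'+name,im);print(name,x0,y0,k)
def tri(ds,uvs):
    from scipy.optimize import least_squares
    return least_squares(lambda P:np.concatenate([w2p(d,P)[0]-u for d,u in zip(ds,uvs)]),[.5,0,.02])
def model(c,yaw):
    P=[]
    for (a,b,z) in [(x,y,z) for (X,Y,zs) in ((36,17,(-25,)),(29,10,(25,)),(18,22,(-13,17))) for x in(-X,X) for y in(-Y,Y) for z in zs]+[(36,0,-20),(-36,0,-20)]:
        P.append([c[0]+(a*np.cos(yaw)-b*np.sin(yaw))/1e3,c[1]+(a*np.sin(yaw)+b*np.cos(yaw))/1e3,.025+z/1e3])
    return P
E
python3 - <<'E'
from h import *
s=snapshot('side');t=snapshot('top')
for n,a,b,h in (('green',(349.7,155.1),(459.1,209.6),.025),('blue',(347,181.8),(386.4,221.4),.025),('red',(328.4,218.4),(308.2,213),.03),('black',(273.7,268.1),(214.7,183.9),.03)):
    r=tri([s,t],[a,b]);print(n,r.x.round(4),r.cost.round(2),p2w(s,[a],h).round(4),p2w(t,[b],h).round(4))
crop(t,(459,210),25,16,'tg.png');crop(s,(348,152),25,16,'sg.png')
# cap masks
for d,nm,bx in((t,'t',(290,195,325,230)),(s,'s',(310,190,345,235))):
    c=d['color'].astype(int);m=(c[...,0]>130)&(c[...,1]<70)&(c[...,2]<70)
    k=np.zeros_like(m);k[bx[1]:bx[3],bx[0]:bx[2]]=1;y,x=np.where(m&k);print('redcap',nm,x.mean(),y.mean(),x.min(),x.max(),y.min(),y.max(),len(x))
crop(t,(260,200),70,5,'tp.png')
E
python3 -c "
import cv2,numpy as np
a=cv2.imread('pics/tg.png')
b=cv2.imread('pics/sg.png')
cv2.imwrite('pics/g2.png',cv2.resize(np.hstack([a,b]),(800,300)))"
```

```text
green [ 0.5422 -0.3214  0.006 ] 7.52 [[ 0.5264 -0.284   0.025 ]] [[ 0.5442 -0.316   0.025 ]]
blue [ 0.516  -0.1466  0.0106] 2.0 [[ 0.5076 -0.1222  0.025 ]] [[ 0.5166 -0.1447  0.025 ]]
red [0.5356 0.0386 0.0054] 4.56 [[0.5226 0.0736 0.03  ]] [[0.5361 0.038  0.03  ]]
black [0.6118 0.2659 0.0112] 0.01 [[0.6047 0.2865 0.03  ]] [[0.607  0.2613 0.03  ]]
tg.png 434 191 16
sg.png 323 133 16
redcap t 305.2857142857143 214.64285714285714 300 310 210 217 14
redcap s 326.6764705882353 205.14705882352942 322 331 202 209 34
tp.png 190 147 5
```

View pics/g2.png

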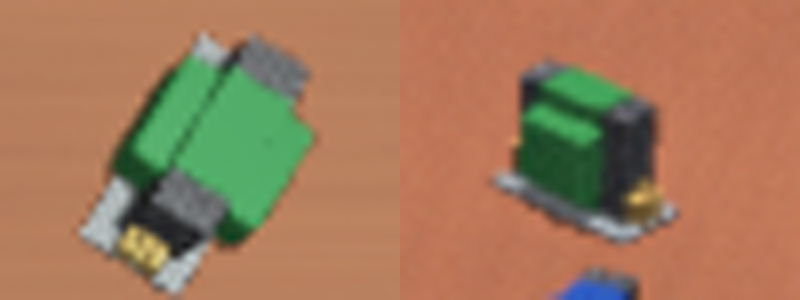

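View pics/tp.png

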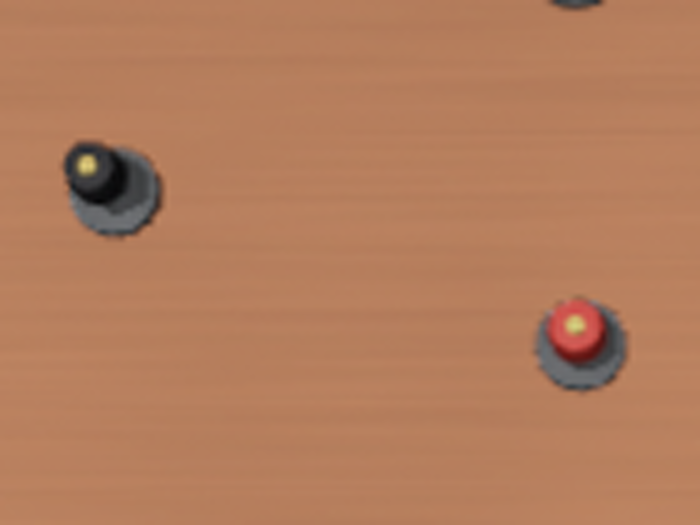

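```bash
python3 - <<'E'
from h import *
s=snapshot('side');t=snapshot('top')
print('caps',p2w(t,[(207.1,179.1),(304.5,211.3)],.06).round(4).tolist())
b=p2w(t,[(212.5,184.9),(305.7,215.3)],.008);print('bases',b.round(4).tolist(),np.linalg.norm(b[0]-b[1]))
f=p2w(t,[(443.5,219.5),(455.4,226.6),(458.9,194.4)],.002);print(f.round(4).tolist(),np.linalg.norm(f[0]-f[1]),np.linalg.norm(f[0]-f[2]))
v=f[2]-f[0];c=(f[1]+f[2])/2;yaw=np.arctan2(v[1],v[0]);print('c',c,'yaw',np.degrees(yaw))
print('post yaw',np.degrees(np.arctan2(*(b[0]-b[1])[1::-1])),(b[0]+b[1])/2)
from scipy.optimize import minimize
# box overlay
M=model(c,yaw)
crop(t,(459,210),25,16,'tg2.png',w2p(t,M));crop(s,(348,152),25,16,'sg2.png',w2p(s,M))
a=cv2.imread('pics/tg2.png');e=cv2.imread('pics/sg2.png');cv2.imwrite('pics/g3.png',cv2.resize(np.hstack([a,e]),(800,300)))
E
```

```text
caps [[0.6113, 0.2724, 0.06], [0.5347, 0.0452, 0.06]]
bases [[0.6099, 0.2719, 0.008], [0.5345, 0.0449, 0.008]] 0.2392473477800298
[[0.5246, -0.2838, 0.002], [0.5074, -0.3113, 0.002], [0.5857, -0.3239, 0.002]] 0.0324618419872827 0.07312303337654771
c [ 0.54655294 -0.31759724  0.002     ] yaw -33.23149540426775
post yaw 71.63418853404242 [0.57219221 0.1584172  0.008     ]
tg2.png 434 191 16
sg2.png 323 133 16
```

View pics/g3.png

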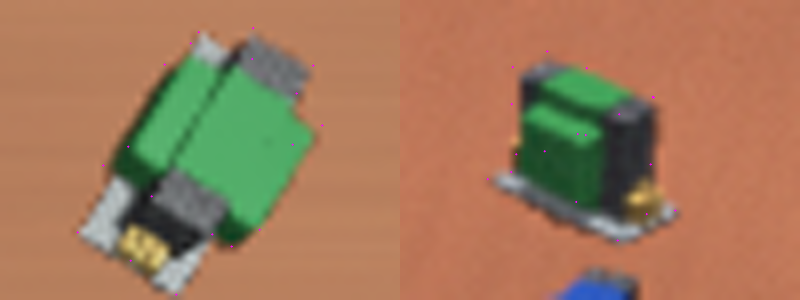

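Model overlay agrees within about 1 px in both views: the foot measures 73x32 mm and the posts are 239 mm apart, as they should be. Next is a small planner that prints suggested rows.

```bash
cat > plan.py <<'E'
import sys,numpy as np
from scipy.spatial.transform import Rotation as R
from plant import get_state
x,y,z,yaw=map(float,sys.argv[1:5]);cap=float(sys.argv[5]) if len(sys.argv)>5 else 36
s=get_state();p=np.array(s['tool_pos']);r=R.from_quat(s['eef_rot']);T=np.array([x,y,z])
g=R.from_euler('z',np.radians(yaw))*R.from_euler('x',np.pi)
X=r.as_matrix()[:,0]
print('t',s['clock'],'p',p.round(4),'yaw',round(np.degrees(np.arctan2(X[1],X[0])),1),'left mm',((T-p)*1e3).round(1),'q',np.round(s['q'],2),'F',np.round(s['contact_force'],1),'op',round(s['opening'],3))
for i in range(8):
    d=T-p;n=np.linalg.norm(d);rem=n
    if n>cap/1e3:d*=cap/1e3/n
    w=(r.inv()*g).as_rotvec(degrees=True);a=np.linalg.norm(w);w=w*min(1,6.9/a) if a>1e-6 else w
    print(np.round(r.inv().apply(d*1e3),1),np.round(w,1))
    p=p+d;r=r*R.from_rotvec(w,degrees=True)
    if rem<1e-4 and a<.1:break
E
python3 plan.py .545 -.3165 .15 -32.5 40
```

```text
t 0.7 p [ 0.166  -0.6025  0.2387] yaw 15.4 left mm [379.  286.  -88.7] q [ 1.34  0.69 -0.19  1.57  0.16  0.9  -0.22] F [ 1.1 -0.3  0.1] op 0.995
[ 36.5 -14.5   7.3] [ 0.  -0.   6.9]
[ 34.5 -18.8   7.3] [ 0.  -0.   6.9]
[ 32.  -22.8   7.3] [ 0.  -0.   6.9]
[ 29.1 -26.5   7.3] [ 0.  -0.   6.9]
[ 25.7 -29.8   7.3] [ 0.  -0.   6.9]
[ 21.9 -32.7   7.3] [ 0.  -0.   6.9]
[ 17.8 -35.    7.3] [ 0.  -0.   6.5]
[ 13.7 -36.8   7.3] [-0.  0.  0.]
```

```bash
python3 -m creep '[36,-14,7,0,0,6.9,34,-19,7,0,0,6.9,32,-23,7,0,0,6.9,29,-26,7,0,0,6.9,26,-30,7,0,0,6.9]' 88 30; python3 plan.py .545 -.3165 .15 -32.5 40
```

```text
clock: 1.12
tool_pos: [0.3143, -0.4934, 0.2031]
eef_rot: [0.984, -0.179, -0.001, 0.006]
contact_force: [0.7, 0.2, -0.1]
opening: 0.997
t 1.1167 p [ 0.3143 -0.4934  0.2031] yaw -20.6 left mm [230.7 176.9 -53.1] q [ 0.91  0.67  0.02  1.74 -0.    0.72 -1.01] F [ 0.7  0.2 -0.1] op 0.997
[ 20.8 -33.5   6.8] [ 0.4 -0.   6.9]
[ 16.7 -35.7   7. ] [ 0.3 -0.   5. ]
[ 13.5 -37.    7.2] [-0.  0.  0.]
[ 13.5 -37.    7.2] [-0.  0.  0.]
[ 13.5 -37.    7.2] [0. 0. 0.]
[ 13.5 -37.    7.2] [0. 0. 0.]
[ 13.5 -37.    7.2] [0. 0. 0.]
[  5.2 -14.3   2.8] [0. 0. 0.]
```

```bash
python3 -m creep '[21,-34,7,0.4,0,6.9,17,-36,7,0.3,0,5,13,-37,7,0,0,0,13,-37,7,0,0,0,13,-37,7,0,0,0]' ; python3 plan.py .545 -.3165 .12 -32.5 40
```

```text
clock: 1.53
tool_pos: [0.4781, -0.3678, 0.167]
eef_rot: [0.958, -0.286, 0.002, 0.001]
contact_force: [0.3, -1.8, 0.5]
opening: 0.998
t 1.5333 p [ 0.4781 -0.3678  0.167 ] yaw -33.3 left mm [ 66.9  51.3 -47. ] q [ 0.52  0.75  0.11  1.72 -0.12  0.68 -1.46] F [ 0.3 -1.8  0.5] op 0.998
[ 11.4 -33.   19.5] [ 0.  -0.2 -0.8]
[ 12.  -32.8  19.5] [-0.  0.  0.]
[  5.  -13.6   8.1] [0. 0. 0.]
[0. 0. 0.] [0. 0. 0.]
```

```bash
python3 -m creep '[11,-33,16,0,0,-0.8,12,-33,16,0,0,0,5,-14,8,0,0,0,0,0,0,0,0,0]' ; python3 plan.py .545 -.3165 .12 -32.5 40; python3 - <<'E'
from h import *
s=snapshot('side');t=snapshot('top')
crop(t,(459,210),40,10,'ta.png');crop(s,(348,140),40,10,'sa.png')
a=cv2.imread('pics/ta.png');e=cv2.imread('pics/sa.png');cv2.imwrite('pics/a.png',cv2.resize(np.hstack([a,e]),(800,300)))
E
```

```text
clock: 1.87
tool_pos: [0.5586, -0.3013, 0.1246]
eef_rot: [0.962, -0.271, 0.005, -0.003]
contact_force: [-0.6, -0.1, 0.9]
opening: 0.995
t 1.8667 p [ 0.5586 -0.3013  0.1246] yaw -31.5 left mm [-13.6 -15.2  -4.6] q [ 0.37  0.84  0.11  1.65 -0.14  0.65 -1.57] F [-0.6 -0.1  0.9] op 0.995
[-3.7 20.1  4.4] [-0.5 -0.4  1. ]
[0. 0. 0.] [-0.  0.  0.]
ta.png 419 180 10
sa.png 308 110 10
```

View pics/a.png

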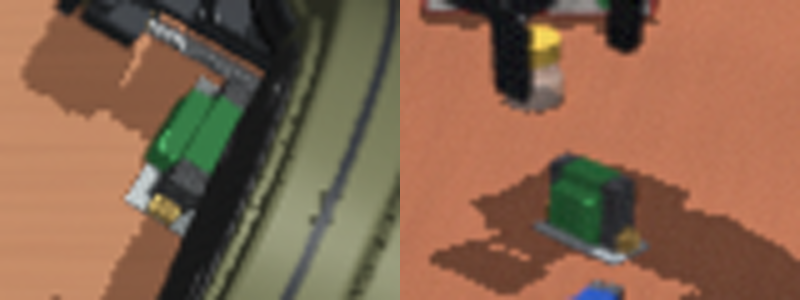

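The green one is unmoved. The arm overshot by about 20 mm, so I'll correct and let it settle.

```bash
python3 -m creep '[-4,20,4,-0.5,-0.4,1,0,0,0,0,0,0,0,0,0,0,0,0]' ; python3 plan.py .545 -.3165 .07 -32.5 20
```

```text
clock: 2.22
tool_pos: [0.536, -0.328, 0.1239]
eef_rot: [0.958, -0.287, -0.0, 0.004]
contact_force: [0.5, -0.0, 0.5]
opening: 0.997
t 2.2167 p [ 0.536  -0.328   0.1239] yaw -33.3 left mm [  9.   11.5 -53.9] q [ 0.4   0.84  0.12  1.66 -0.14  0.65 -1.56] F [ 0.5 -0.   0.5] op 0.997
[ 0.4 -5.4 19.3] [ 0.5 -0.1 -0.8]
[ 0.5 -5.2 19.3] [-0.  0.  0.]
[ 0.4 -4.1 15.3] [-0.  0.  0.]
[0. 0. 0.] [0. 0. 0.]
```

```bash
python3 -m creep '[0,-5,12,0.5,0,-0.8,0,-4,12,0,0,0,0,-2,12,0,0,0,0,0,0,0,0,0,0,0,0,0,0,0]' ; python3 plan.py .545 -.3165 .07 -32.5 20
```

```text
clock: 2.63
tool_pos: [0.5383, -0.324, 0.0852]
eef_rot: [0.959, -0.284, 0.001, 0.001]
contact_force: [0.1, -0.2, 0.9]
opening: 0.999
t 2.6333 p [ 0.5383 -0.324   0.0852] yaw -33.0 left mm [  6.7   7.5 -15.2] q [ 0.41  0.9   0.1   1.68 -0.15  0.57 -1.55] F [ 0.1 -0.2  0.9] op 0.999
[  1.5 -10.   15.2] [ 0.1 -0.2 -0.5]
[0. 0. 0.] [0. 0. 0.]
```

```bash
python3 -m creep '[1,-8,10,0,0,0,0,0,0,0,0,0,0,0,0,0,0,0]' ; python3 plan.py .545 -.3165 .07 -32.5 20;  python3 plan.py .545 -.3165 .07 -32.5 20|head -1
```

```text
clock: 2.88
tool_pos: [0.5443, -0.3163, 0.0734]
eef_rot: [0.959, -0.283, 0.001, 0.001]
contact_force: [-1.0, -0.2, -0.1]
opening: 0.998
t 2.8833 p [ 0.5443 -0.3163  0.0734] yaw -32.9 left mm [ 0.7 -0.2 -3.4] q [ 0.4   0.92  0.1   1.68 -0.15  0.55 -1.56] F [-1.  -0.2 -0.1] op 0.998
[ 0.7 -0.3  3.4] [ 0.1 -0.1 -0.4]
[0. 0. 0.] [-0.  0.  0.]
t 2.8833 p [ 0.5443 -0.3163  0.0734] yaw -32.9 left mm [ 0.7 -0.2 -3.4] q [ 0.4   0.92  0.1   1.68 -0.15  0.55 -1.56] F [-1.  -0.2 -0.1] op 0.998
```

Lined up above it. A quick look before I descend.

```bash
python3 - <<'E'
from h import *
s=snapshot('side');t=snapshot('top')
crop(t,(459,210),40,10,'ta.png');crop(s,(348,140),40,10,'sa.png')
a=cv2.imread('pics/ta.png');e=cv2.imread('pics/sa.png');cv2.imwrite('pics/a2.png',cv2.resize(np.hstack([a,e]),(800,300)))
E
```

```text
ta.png 419 180 10
sa.png 308 110 10
```

View pics/a2.png

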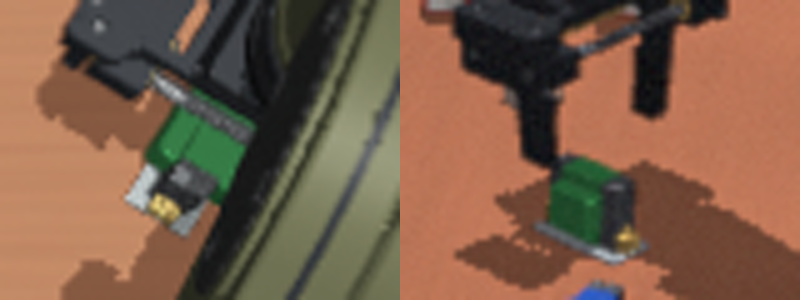

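```bash
python3 - <<'E'
from h import *
from scipy.spatial.transform import Rotation as R
s=snapshot('side');g=get_state();y=R.from_quat(g['eef_rot']).as_matrix()[:,1];p=np.array(g['tool_pos']);print(p,y)
print(w2p(s,[p+.053*y,p-.053*y,p]))
E
python3 plan.py .545 -.3165 .011 -32.5 16
```

```text
[ 0.54423673 -0.31632173  0.07384857] [-0.54374132 -0.8392523   0.00097926]
[[357.30162006 130.8868324 ]
 [334.5090178  141.57528028]
 [346.13109013 136.12475172]]
t 3.0333 p [ 0.5442 -0.3163  0.0738] yaw -32.9 left mm [  0.8  -0.2 -62.8] q [ 0.4   0.91  0.1   1.68 -0.15  0.55 -1.56] F [ 0.7  0.6 -0.1] op 1.0
[ 0.2 -0.1 16. ] [ 0.1 -0.1 -0.4]
[ 0.2 -0.1 16. ] [-0. -0. -0.]
[ 0.2 -0.1 16. ] [0. 0. 0.]
[ 0.2 -0.1 14.9] [0. 0. 0.]
[0. 0. 0.] [0. 0. 0.]
```

Projected fingertips (357,131)/(335,142) match the picture (358,132)/(336,141). Descending.

```bash
python3 -m creep '[0,0,12,0,0,0,0,0,12,0,0,0,0,0,12,0,0,0,0,0,8,0,0,0,0,0,0,0,0,0]'; python3 plan.py .545 -.3165 .011 -32.5 16
```

```text
clock: 3.45
tool_pos: [0.5446, -0.3173, 0.0262]
eef_rot: [0.959, -0.284, 0.002, 0.001]
contact_force: [-0.4, 0.0, -0.8]
opening: 1.003
t 3.45 p [ 0.5446 -0.3173  0.0262] yaw -33.0 left mm [  0.4   0.8 -15.2] q [ 0.41  0.99  0.09  1.68 -0.16  0.47 -1.55] F [-0.4  0.  -0.8] op 1.003
[-0.2 -0.9 15.2] [ 0.1 -0.2 -0.5]
[0. 0. 0.] [0. 0. 0.]
```

```bash
python3 -m creep '[0,-1,10,0,0,0,0,0,4,0,0,0,0,0,0,0,0,0]'; python3 plan.py .545 -.3165 .011 -32.5 16
```

```text
clock: 3.7
tool_pos: [0.5445, -0.3164, 0.0094]
eef_rot: [0.959, -0.284, 0.001, 0.001]
contact_force: [-0.1, -0.1, 0.7]
opening: 1.001
t 3.7 p [ 0.5445 -0.3164  0.0094] yaw -33.0 left mm [ 0.5 -0.1  1.6] q [ 0.41  1.02  0.08  1.68 -0.16  0.45 -1.55] F [-0.1 -0.1  0.7] op 1.001
[ 0.5 -0.2 -1.6] [ 0.1 -0.1 -0.5]
[0. 0. 0.] [-0.  0. -0.]
```

Now close.

```bash
python3 -m creep '[0,0,0,0,0,0,0,0,0,0,0,0,0,0,0,0,0,0,0,0,0,0,0,0,0,0,0,0,0,0]' 38 40; python3 -m creep '[0,0,0,0,0,0,0,0,0,0,0,0,0,0,0,0,0,0,0,0,0,0,0,0,0,0,0,0,0,0]' 0 40; python3 plan.py .545 -.3165 .011 -32.5 16|head -1
```

```text
clock: 4.12
tool_pos: [0.545, -0.3168, 0.0101]
eef_rot: [0.959, -0.284, 0.002, 0.001]
contact_force: [-0.4, -1.3, -0.1]
opening: 0.643
clock: 4.53
tool_pos: [0.5454, -0.3169, 0.0108]
eef_rot: [0.959, -0.284, 0.002, 0.001]
contact_force: [-0.6, -0.5, -1.4]
opening: 0.495
t 4.5333 p [ 0.5454 -0.3169  0.0108] yaw -33.0 left mm [-0.4  0.4  0.2] q [ 0.41  1.01  0.08  1.68 -0.16  0.45 -1.55] F [-0.6 -0.5 -1.4] op 0.495
```

Opening is 0.495, about 44 mm, so the coil is gripped. Lifting.

```bash
python3 -m creep '[0,0,-8,0,0,0,0,0,-14,0,0,0,0,0,-20,0,0,0,0,0,-24,0,0,0,0,0,-24,0,0,0]';  python3 -m creep '[0,0,-20,0,0,0,0,0,-12,0,0,0,0,0,0,0,0,0]'; python3 plan.py .5725 .1585 .14 71.6 30;python3 - <<'E'
from h import *
s=snapshot('side');t=snapshot('top')
crop(t,(459,210),40,10,'ta.png');crop(s,(348,140),40,10,'sa.png')
a=cv2.imread('pics/ta.png');e=cv2.imread('pics/sa.png');cv2.imwrite('pics/a3.png',cv2.resize(np.hstack([a,e]),(800,300)))
E
```

```text
clock: 4.95
tool_pos: [0.5401, -0.3134, 0.1002]
eef_rot: [0.959, -0.284, -0.005, -0.0]
contact_force: [-0.2, 0.3, -2.9]
opening: 0.491
clock: 5.2
tool_pos: [0.5422, -0.3149, 0.1418]
eef_rot: [0.959, -0.284, -0.001, 0.001]
contact_force: [0.1, -0.5, -3.0]
opening: 0.493
t 5.2 p [ 0.5422 -0.3149  0.1418] yaw -33.0 left mm [ 30.3 473.4  -1.8] q [ 0.38  0.82  0.12  1.65 -0.14  0.68 -1.57] F [ 0.1 -0.5 -3. ] op 0.493
[-14.7 -26.1   0.1] [-0.   0.  -6.9]
[-11.5 -27.7   0.1] [-0.   0.  -6.9]
[ -8.  -28.9   0.1] [-0.   0.  -6.9]
[ -4.5 -29.7   0.1] [-0.   0.  -6.9]
[ -0.9 -30.    0.1] [-0.   0.  -6.9]
[  2.7 -29.9   0.1] [-0.   0.  -6.9]
[  6.3 -29.3   0.1] [-0.   0.  -6.9]
[  9.7 -28.4   0.1] [-0.   0.  -6.9]
ta.png 419 180 10
sa.png 308 110 10
```

View pics/a3.png

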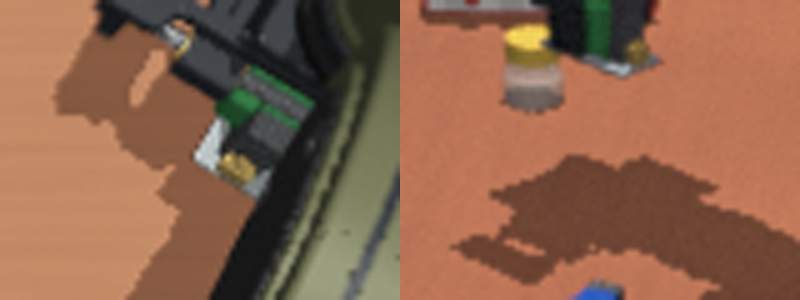

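It is held (wrist force up 3 N) and upright. Carrying it across.

```bash
python3 -m creep '[-9,-17,0,0,0,-4,-11,-25,0,0,0,-6,-9,-27,0,0,0,-6.5,-6,-28,0,0,0,-6.5,-2,-28,0,0,0,-6.5]'; python3 plan.py .5725 .1585 .14 71.6 30
```

```text
clock: 5.72
tool_pos: [0.5461, -0.1882, 0.134]
eef_rot: [1.0, -0.028, -0.007, 0.003]
contact_force: [1.1, 0.8, -3.3]
opening: 0.496
t 5.7167 p [ 0.5461 -0.1882  0.134 ] yaw -3.2 left mm [ 26.4 346.7   6. ] q [ 0.24  0.77  0.01  1.8   0.    0.58 -1.38] F [ 1.1  0.8 -3.3] op 0.496
[  0.6 -30.   -0.7] [-0.   0.1 -6.9]
[  4.2 -29.7  -0.7] [-0.   0.1 -6.9]
[  7.7 -29.   -0.7] [-0.   0.1 -6.9]
[ 11.2 -27.8  -0.7] [-0.   0.1 -6.9]
[ 14.4 -26.3  -0.7] [-0.   0.1 -6.9]
[ 17.5 -24.4  -0.7] [-0.   0.1 -6.9]
[ 20.3 -22.1  -0.7] [-0.   0.1 -6.9]
[ 22.8 -19.5  -0.6] [-0.   0.1 -6.9]
```

```bash
python3 -m creep '[0,-30,-1,0,0,-6.9,4,-30,-1,0,0,-6.9,8,-29,-1,0,0,-6.9,11,-28,-1,0,0,-6.9,14,-26,-1,0,0,-6.9]'; python3 plan.py .5725 .1585 .14 71.6 30
```

```text
clock: 6.13
tool_pos: [0.5494, -0.0317, 0.1323]
eef_rot: [0.96, 0.281, -0.014, -0.002]
contact_force: [1.2, 0.1, -3.1]
opening: 0.491
t 6.1333 p [ 0.5494 -0.0317  0.1323] yaw 32.7 left mm [ 23.1 190.2   7.7] q [ 0.05  0.76 -0.13  1.86  0.17  0.56 -1.19] F [ 1.2  0.1 -3.1] op 0.491
[ 19.1 -23.1  -1.4] [-0.2  0.2 -6.9]
[ 21.7 -20.7  -1.4] [-0.2  0.2 -6.9]
[ 24.  -17.9  -1.4] [-0.2  0.2 -6.9]
[ 26.  -14.9  -1.4] [-0.2  0.2 -6.9]
[ 27.6 -11.6  -1.3] [-0.2  0.2 -6.9]
[28.8 -8.2 -1.3] [-0.1  0.1 -4.5]
[11.5 -2.3 -0.5] [ 0. -0. -0.]
[0. 0. 0.] [ 0. -0. -0.]
```

```bash
python3 -m creep '[19,-23,-2,-0.2,0.2,-6.9,21,-20,-2,-0.2,0.2,-6.9,22,-16,-1,-0.2,0.2,-6.9,21,-12,-1,-0.2,0.2,-6,15,-6,-1,0,0,-5]'; python3 plan.py .5725 .1585 .12 71.6 30|head -3;python3 -m creep '[7,-2,0,0,0,-3,0,0,0,0,0,0,0,0,0,0,0,0]'; python3 plan.py .5725 .1585 .09 71.6 30
```

```text
clock: 6.55
tool_pos: [0.5586, 0.1041, 0.1329]
eef_rot: [0.838, 0.545, -0.009, -0.005]
contact_force: [0.0, 0.2, -2.6]
opening: 0.497
t 6.55 p [0.5586 0.1041 0.1329] yaw 66.1 left mm [ 13.9  54.4 -12.9] q [-0.11  0.78 -0.27  1.81  0.32  0.62 -0.98] F [ 0.   0.2 -2.6] op 0.497
[28.9 -4.8  6.5] [-1.1  0.5 -5.5]
[26.8 -1.9  6.2] [ 0. -0. -0.]
clock: 6.8
tool_pos: [0.5569, 0.1181, 0.1298]
eef_rot: [0.82, 0.573, -0.01, -0.009]
contact_force: [-0.7, -1.6, -3.8]
opening: 0.496
t 6.8 p [0.5569 0.1181 0.1298] yaw 69.9 left mm [ 15.6  40.4 -39.8] q [-0.12  0.79 -0.29  1.8   0.33  0.62 -0.95] F [-0.7 -1.6 -3.8] op 0.496
[22.2  0.9 20.1] [-1.5  0.4 -1.7]
[21.2  1.  19.5] [ 0. -0. -0.]
[0. 0. 0.] [-0.  0.  0.]
```

```bash
python3 -m creep '[14,0,8,-0.8,0.2,-1,14,0,8,-0.5,0.2,-0.7,9,0,8,0,0,0,3,0,4,0,0,0,0,0,0,0,0,0]'; python3 plan.py .5725 .1585 .09 71.6 30
```

```text
clock: 7.22
tool_pos: [0.569, 0.1512, 0.097]
eef_rot: [0.814, 0.58, -0.005, -0.0]
contact_force: [-0.4, -0.1, -3.3]
opening: 0.497
t 7.2167 p [0.569  0.1512 0.097 ] yaw 71.0 left mm [ 3.5  7.3 -7. ] q [-0.19  0.85 -0.25  1.78  0.36  0.57 -1.  ] F [-0.4 -0.1 -3.3] op 0.497
[8.1 1.  7. ] [-0.4  0.4 -0.6]
[0. 0. 0.] [ 0. -0. -0.]
```

```bash
python3 -m creep '[7,1,10,-0.4,0.4,-0.6,0,0,10,0,0,0,0,0,0,0,0,0,0,0,0,0,0,0]'; python3 plan.py .5725 .1585 .04 71.6 30;python3 - <<'E'
from h import *
s=snapshot('side');t=snapshot('top')
crop(t,(258,200),80,5,'ta.png');crop(s,(300,230),80,5,'sa.png')
a=cv2.imread('pics/ta.png');e=cv2.imread('pics/sa.png');cv2.imwrite('pics/a4.png',cv2.resize(np.hstack([a,e]),(800,300)))
E
```

```text
clock: 7.55
tool_pos: [0.572, 0.1544, 0.0752]
eef_rot: [0.812, 0.583, -0.002, 0.001]
contact_force: [0.2, 0.4, -3.2]
opening: 0.496
t 7.55 p [0.572  0.1544 0.0752] yaw 71.3 left mm [  0.5   4.1 -35.2] q [-0.21  0.88 -0.24  1.78  0.37  0.53 -1.01] F [ 0.2  0.4 -3.2] op 0.496
[ 3.5 -0.7 29.8] [-0.   0.2 -0.3]
[ 0.6 -0.1  5.4] [-0. -0. -0.]
[0. 0. 0.] [0. 0. 0.]
ta.png 178 140 5
sa.png 220 170 5
```

View pics/a4.png

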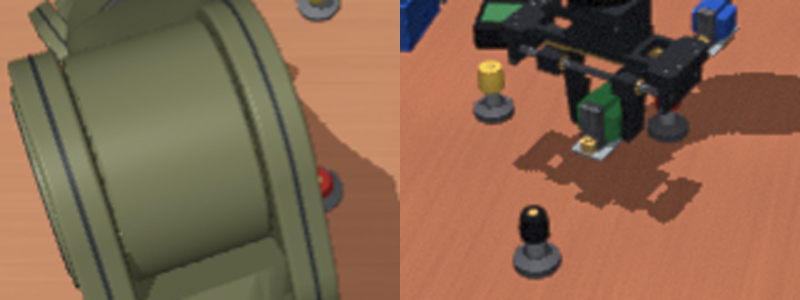

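It hangs level between the red and black posts, with a lug toward each. Lowering.

```bash
python3 -m creep '[3,-1,12,0,0,-0.3,1,0,12,0,0,0,0,0,12,0,0,0,0,0,4,0,0,0,0,0,0,0,0,0]'; python3 plan.py .5725 .1585 .0115 71.6 30
```

```text
clock: 8.07
tool_pos: [0.5733, 0.1577, 0.0325]
eef_rot: [0.811, 0.585, -0.001, 0.002]
contact_force: [-0.6, 0.1, -3.4]
opening: 0.496
t 8.0667 p [0.5733 0.1577 0.0325] yaw 71.5 left mm [ -0.8   0.8 -21. ] q [-0.23  0.95 -0.2   1.78  0.4   0.45 -1.04] F [-0.6  0.1 -3.4] op 0.496
[ 0.6 -1.1 20.9] [ 0.1  0.2 -0.1]
[0. 0. 0.] [-0. -0. -0.]
```

```bash
python3 -m creep '[0,-1,8,0,0,0,0,0,5,0,0,0,0,0,0,0,0,0,0,0,0,0,0,0]'; python3 plan.py .5725 .1585 .0115 71.6 30
```

```text
clock: 8.4
tool_pos: [0.5717, 0.158, 0.0171]
eef_rot: [0.811, 0.585, -0.001, 0.002]
contact_force: [-0.3, -0.5, -3.1]
opening: 0.493
t 8.4 p [0.5717 0.158  0.0171] yaw 71.6 left mm [ 0.8  0.5 -5.6] q [-0.24  0.98 -0.19  1.79  0.41  0.42 -1.05] F [-0.3 -0.5 -3.1] op 0.493
[0.8 0.6 5.6] [ 0.   0.2 -0. ]
[0. 0. 0.] [-0. -0. -0.]
```

```bash
python3 -m creep '[0,0,3,0,0,0,0,0,2,0,0,0,0,0,0,0,0,0,0,0,0,0,0,0]'; python3 plan.py .5725 .1585 .0105 71.6 30|head -1; python3 -m creep '[0,0,2,0,0,0,0,0,0,0,0,0,0,0,0,0,0,0]'
```

```text
clock: 8.73
tool_pos: [0.5724, 0.1581, 0.0124]
eef_rot: [0.811, 0.585, -0.001, 0.002]
contact_force: [0.3, -0.1, -2.9]
opening: 0.497
t 8.7333 p [0.5724 0.1581 0.0124] yaw 71.5 left mm [ 0.1  0.4 -1.9] q [-0.24  0.98 -0.19  1.79  0.41  0.41 -1.05] F [ 0.3 -0.1 -2.9] op 0.497
clock: 8.98
tool_pos: [0.573, 0.1584, 0.0112]
eef_rot: [0.811, 0.585, 0.0, 0.002]
contact_force: [0.2, 0.4, -3.7]
opening: 0.491
```

```bash
python3 -m creep '[0,0,2,0,0,0,0,0,0,0,0,0,0,0,0,0,0,0]';python3 -m creep '[0,0,2,0,0,0,0,0,0,0,0,0,0,0,0,0,0,0]'
```

```text
clock: 9.23
tool_pos: [0.5736, 0.1586, 0.0116]
eef_rot: [0.811, 0.584, 0.001, 0.002]
contact_force: [0.3, -0.6, -3.0]
opening: 0.493
clock: 9.48
tool_pos: [0.574, 0.1587, 0.011]
eef_rot: [0.811, 0.584, 0.001, 0.003]
contact_force: [0.1, 0.5, -2.7]
opening: 0.491
```

```bash
python3 -m creep '[-1,0,3,0,0,0,0,0,2,0,0,0,0,0,0,0,0,0]'
```

```text
clock: 9.73
tool_pos: [0.5741, 0.1588, 0.0113]
eef_rot: [0.811, 0.584, 0.003, 0.003]
contact_force: [-0.2, 0.1, -3.4]
opening: 0.493
```

```bash
python3 - <<'E'
from h import *
s=snapshot('side')
print(w2p(s,model((.573,.1585),np.radians(71.6))).round(1).tolist())
crop(s,(340,200),30,13,'s5.png',w2p(s,model((.573,.1585),np.radians(71.6))))
E
```

```text
[[303.6, 235.7], [315.0, 239.8], [287.8, 251.3], [299.6, 255.8], [303.9, 221.9], [310.8, 224.3], [290.9, 234.2], [298.0, 236.8], [297.9, 235.1], [297.5, 225.4], [312.9, 240.5], [312.7, 230.7], [290.0, 242.8], [289.4, 233.0], [305.2, 248.4], [304.9, 238.6], [293.6, 251.9], [309.2, 236.2]]
s5.png 310 177 13
```

View pics/s5.png

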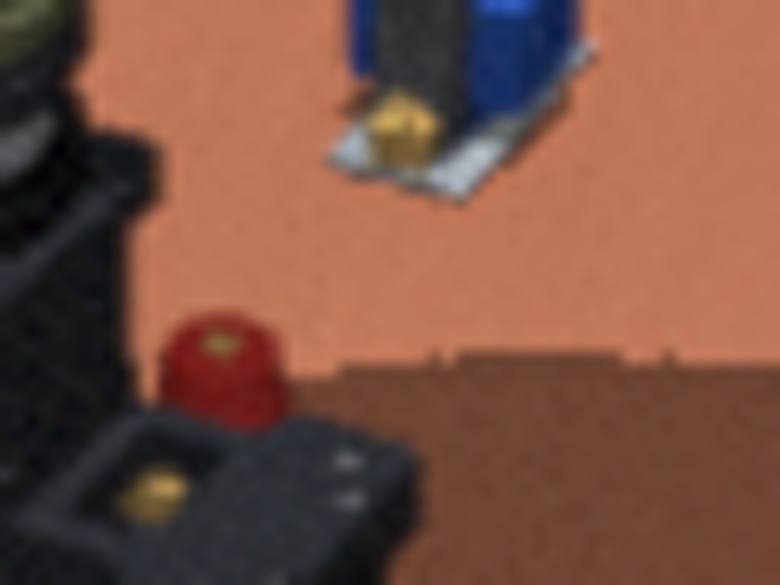

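```bash
python3 - <<'E'
from h import *
s=snapshot('side')
crop(s,(300,238),30,13,'s6.png',w2p(s,model((.573,.1585),np.radians(71.6))))
g=get_state();print(g['contact_force'],g['moment'])
E
```

```text
s6.png 270 215 13
[-0.18821159 -0.15769847  7.56698286] [ 0.15640471  0.37064171 -0.00185701]
```

View pics/s6.png

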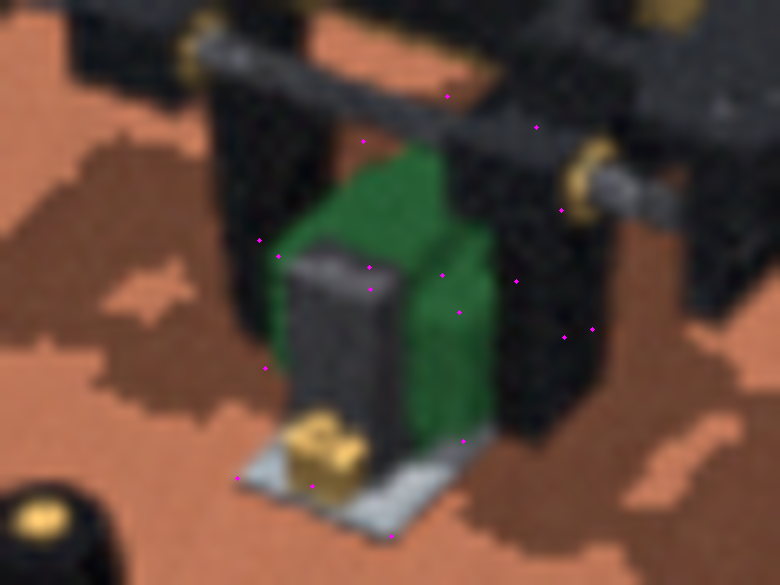

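The foot corners sit on the z=0 model, and the force has flipped to +7.6 N, so it is standing on the bench. Releasing.

```bash
python3 -m creep '[0,0,0,0,0,0,0,0,0,0,0,0,0,0,0,0,0,0]' 80; python3 -m creep '[0,0,0,0,0,0,0,0,0,0,0,0,0,0,0,0,0,0,0,0,0,0,0,0]' 80
```

```text
clock: 10.08
tool_pos: [0.5749, 0.1588, 0.0099]
eef_rot: [0.812, 0.584, 0.003, 0.003]
contact_force: [0.1, -0.2, -0.6]
opening: 0.703
clock: 10.42
tool_pos: [0.575, 0.1587, 0.009]
eef_rot: [0.812, 0.584, 0.003, 0.003]
contact_force: [0.2, 0.5, 1.1]
opening: 0.906
```

```bash
python3 -m creep '[0,0,-8,0,0,0,0,0,-14,0,0,0,0,0,-20,0,0,0,0,0,-24,0,0,0,0,0,-24,0,0,0]'; python3 -m creep '[0,0,-24,0,0,0,-12,0,-20,0,0,0,-30,0,-10,0,0,0,-38,0,0,0,0,0,-38,0,0,0,0,0]';python3 -m creep '[-38,0,0,0,0,0,-38,0,0,0,0,0,-20,0,0,0,0,0,0,0,0,0,0,0,0,0,0,0,0,0]';python3 - <<'E'
from h import *
s=snapshot('side');t=snapshot('top')
for c in('side','top'): print(c,*[[(np.round(r['xy'],1).tolist(),round(r['score'],2)) for r in find_in(n,c)[:1]] for n in('green_transformer_center','blue_transformer_center')])
crop(t,(300,195),100,4,'ta.png');crop(s,(300,238),30,13,'sa.png',w2p(s,model((.5725,.1585),np.radians(71.6))))
a=cv2.resize(cv2.imread('pics/ta.png'),(780,585));e=cv2.imread('pics/sa.png');cv2.imwrite('pics/a7.png',cv2.resize(np.hstack([a,e]),(800,300)))
E
```

```text
clock: 10.83
tool_pos: [0.5704, 0.1576, 0.0985]
eef_rot: [0.811, 0.585, -0.003, 0.002]
contact_force: [0.2, 0.5, 1.2]
opening: 0.909
clock: 11.25
tool_pos: [0.5386, 0.0565, 0.1646]
eef_rot: [0.807, 0.591, 0.009, 0.002]
contact_force: [0.1, -0.5, 0.0]
opening: 0.906
clock: 11.67
tool_pos: [0.5048, -0.0487, 0.1673]
eef_rot: [0.81, 0.586, 0.007, 0.005]
contact_force: [0.2, 2.0, -0.5]
opening: 0.908
side [([301.9, 240.3], 0.66)] [([347.5, 177.4], 0.56)]
top [([258.3, 199.8], 0.58)] []
ta.png 200 120 4
sa.png 270 215 13
```

View pics/a7.png

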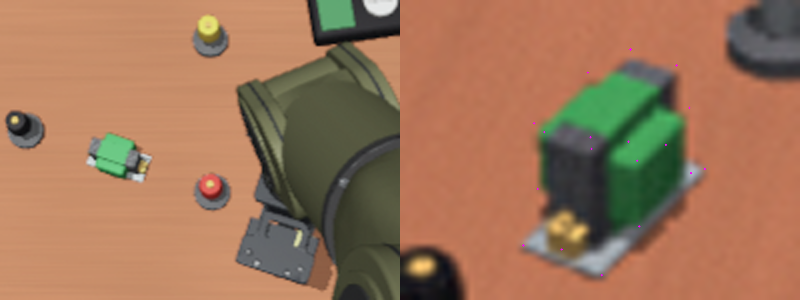

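```bash
python3 - <<'E'
from h import *
t=snapshot('top');M=w2p(t,model((.5725,.1585),np.radians(71.6)))
crop(t,(258,200),30,13,'t8.png',M)
print(np.abs(get_state()['qd']).max())
E
```

```text
t8.png 228 177 13
0.00775194525424463
```

View pics/t8.png

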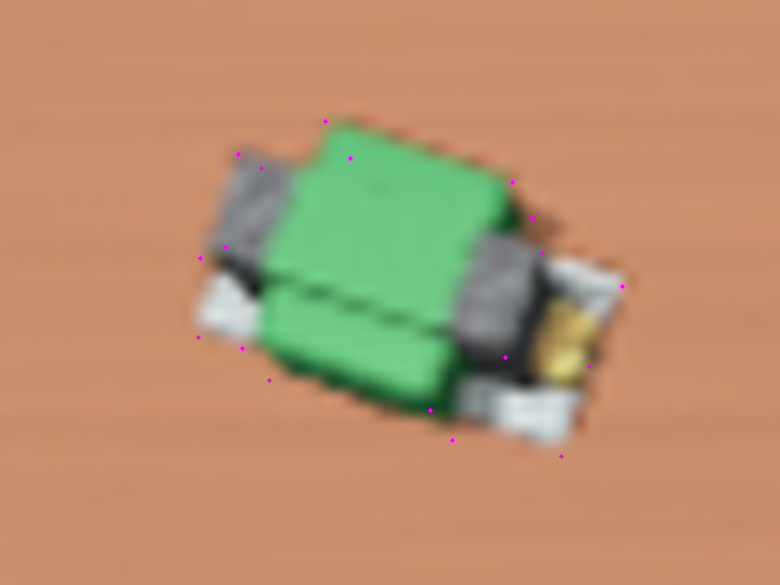

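Within about 1 px (2 mm) of the target pose and about 2° in yaw, and the arm is clear and at rest. Handing in.

```bash
python3 -c "
from plant import *
print(finish_job(),get_state()['clock'])"
```

```text
the job is handed in; nothing more can be done
the job is handed in; nothing more can be done
```

I gripped the green-coil transformer by its coil sides and set it down upright midway between the red and black posts, one lug toward each. I then let go, backed the arm away and handed the job in at about 12 s of the 32 s allowed. The job reports no verdict.

- **Placing:** in the last top picture it sat about 1 px (2 mm) from the target pose and roughly 2° off the line of the posts. In the side picture its foot was flat on the bench.
- **Set-down:** on the last check before I opened the fingers, the vertical force had changed from about -3 N (carrying the weight) to +7.6 N (resting on the bench), so it was not dropped.
- **Arm:** the gripper was more than 150 mm away and at rest when I handed in.
- **Blue transformer:** nothing went near it. At the end only the side camera found it, at (347.5, 177.4) against (347.0, 181.8) at the start. I think that 4 px difference in row is detector scatter, but I did not measure its final position separately. The top camera did not report it, probably because the arm was in the way.

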